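# Fetch the grease tin from behind the packing blocks

### The job

The green grease tin at the back of the wooden tray is walled in by three painted packing blocks: first set all three blocks aside on the black mat, and with all of them lying there take the tin out and stand it upright in the middle of the round steel dish. Then rebuild the little wall exactly as it stood at the start, red and blue each back in its own place in the bottom course and yellow laid on top across the joint between them. Never let the tin lean or tip over, and leave the jar, the oil bottle and the wrench where they are.

Things in the scene. Friction and masses are not known exactly. Their poses are not given: they have to be found in the camera images.
- red_block (a point): Red loose painted wooden block, 38 (its x) by 90 (its y, the long way) by 38 mm high, about 0.1 kg. Point: its centre, half-way up. At the start in the bottom course of the wall, on the tray floor: left or right half, which varies.
- blue_block (a point): Blue loose painted wooden block, 38 (its x) by 90 (its y, the long way) by 38 mm high, about 0.1 kg. Point: its centre, half-way up. At the start in the other half of the bottom course, end to end with red, about 8 mm between their ends.
- yellow_block (a point): Yellow loose painted wooden block, 38 (its x) by 90 (its y, the long way) by 38 mm high, about 0.1 kg. Point: its centre, half-way up. At the start on top of red and blue, across the joint between them.
- grease_tin (a point): Round green tin with a pale band, 56 mm diameter, 32 mm high, 0.15 kg, closed and solid. Point: its centre, half-way up; z is its upright axis. At the start it stands on the tray floor, about 8 mm behind the wall of blocks, between the two wooden cheeks.
- tray: Fixed wooden board, 200 (x) by 250 (y) mm, floor 8 mm above the bench; origin: centre of its underside. Open at front and sides. The wall of blocks runs along y at x = -48 mm. Back wall at x = 90 to 100, top 48 mm above the bench. Cheeks from x = 0 to the back wall at y = +/-35 to 47, tops 38 mm up; the tin between them at x = 8 can be pinched only along x: floor is free 50 mm behind it, and before it once the blocks are gone.
- mat: Fixed black rubber mat, the side area, 270 (x) by 130 (y) by 4 mm thick; origin at the centre of its underside, on the bench. Lies left or right of the tray.
- dish: Fixed round steel dish, 150 mm across with a black disc of 84 mm in its middle; origin at the centre of its underside, on the bench; its flat floor is 6 mm and its rim 13 mm above the bench. Lies on the other side of the tray from the mat.
- bolt_jar (a point): Bystander: amber jar, 64 mm diameter, 85 mm high, beyond the tray. Point: half-way up. Not to be moved.
- oil_bottle (a point): Bystander: white oil bottle with an orange label, 60 mm diameter, 150 mm high, beyond the tray. Point: half-way up. Not to be moved.
- wrench: Bystander: steel wrench 170 mm long lying on the bench beyond the tray. Not to be moved.
Things that resemble listed ones, but are neither listed nor needed, are in the scene too. There is more than one size of the part that bears blue_block; the job needs the largest.

How it is judged:
On the way, in this order (a step that is already met when the one before it is completed fails the run):
1. all three blocks are set down on the mat and let go (x of red_block in the frame of mat between -0.14 and 0.14 m and y of red_block in the frame of mat between -0.07 and 0.07 m and z of each of red_block, blue_block, yellow_block in the frame of mat below 0.11 m and contact force between the fingers and red below 0.2 N and linear speed of each of red, blue, yellow below 0.03 m/s and x of blue_block in the frame of mat between -0.14 and 0.14 m and y of blue_block in the frame of mat between -0.07 and 0.07 m and contact force between the fingers and blue below 0.2 N and x of yellow_block in the frame of mat between -0.14 and 0.14 m and y of yellow_block in the frame of mat between -0.07 and 0.07 m and contact force between the fingers and yellow below 0.2 N), for 0.2 s.
2. the tin stands in the middle of the dish, let go, while all three blocks lie on the mat (all of step 1 and horizontal distance between grease_tin and dish below 0.015 m and z of grease_tin in the frame of dish below 0.027 m and angle between grease_tin's own z axis and vertical below 0.12 rad and contact force between the fingers and tin below 0.2 N and linear speed of tin below 0.02 m/s), for 0.2 s.
At the end, for the whole second after the job is handed in: The tin stands upright and released in the dish, within 15 mm of its middle; each block is within 15 mm of where its centre was at the start (so red and blue below in their own places, yellow on top across the joint), parallel to the tray within 0.15 rad and level; all is at rest (horizontal distance between grease_tin and dish below 0.015 m and z of grease_tin in the frame of dish below 0.027 m and angle between grease_tin's own z axis and vertical below 0.12 rad and contact force between the fingers and tin below 0.2 N and linear speed of each of tin, red, blue, yellow below 0.02 m/s and distance of each of red_block, blue_block, yellow_block from where it was at the start of the episode below 0.015 m and angle between the y axis of each of red_block, blue_block, yellow_block and the y axis of tray, either way round below 0.15 rad and angle between each of red_block, blue_block, yellow_block's own z axis and vertical below 0.1 rad); the robot touches nothing.
It fails at once if the tin leaned over by more than 0.5 rad (angle between grease_tin's own z axis and vertical above 0.5 rad).
It fails at once if the jar, the oil bottle or the wrench was moved by more than 20 mm (distance of any of bolt_jar, oil_bottle, wrench from where it was at the start of the episode above 0.02 m).
It also fails if it takes over 139 s, if anything falls off the work surface, if the arm or the gripper's body presses on something with over 40 N, if the wrist force passes 120 N, or if a joint passes its speed limit or range.

### The arm

A 6-joint arm with a two-finger parallel gripper is mounted at the origin on the work surface. World frame = base frame: x ahead of the robot, y to its left, z up, the work surface at z = 0. Lengths are in m, angles in rad, forces in N, time in s.
With the tool pointing down it reaches from about 0.425 to 0.95 m from the base axis. Payload 3.5 kg.
Tool frame: the origin (TCP) lies on the centre line of the jaws, within the pads' length; the fingertips stand 17 mm ahead of it and the grasp point (between the pads) lies 2 mm behind it; z points along the fingers, y is the line along which they close (so a half turn about z gives the same grasp; the last joint's range is limited). The gripper opens to 85 mm and grips with 20 to 120 N. Pads are 22 mm wide; open, the fingers measure 114 mm over their backs; the gripper's body (76 mm by 85 mm) begins 54 mm behind the grasp point. The pads swing forward as they close: fully open they stand 13 mm farther back than shut.
Start: joints at [1.165, 0.286, 1.577, -0, 1.279, -0.15], TCP at [0.171, 0.653, 0.248] pointing down, gripper open.
Joint ranges: [-2.77, 2.77], [-0.9, 2.22], [0.21, 2.48], [-1.53, 4.67], [0.24, 2.81], [-2.84, 2.84]. Speed limits (rad/s): [2.79, 2.79, 3.14, 3.14, 3.14, 3.14].

### API

Orientations are given as a unit quaternion [x, y, z, w].
In Python, from plant import ctrl gives the robot as it stands. The module is installed in compiled form; this text tells all that it offers.
- The arm moves only by the tool drive_tool, never from a script. Its argument "moves" is a list of rows, each a list of 3 entries, a list of its own where there are three numbers: the turn, a rotation vector about the tool's x, y, z in rad, then the shift along the tool's x, y, z in m, then the finger opening in m, from 0 to 0.0854. A call has 1 to 5 rows; each row shifts and turns the commanded pose from where the row before left it, along the tool's axes as they then stand; what a row does not reach is not made up. A row lasts 1/8 s, in which the tool goes at most 62.5 mm and 10.7 degrees, less where a joint would pass 70% of its speed; a pose out of reach is approached as far as the arm can. A call with a gripper value outside its range is refused whole. The fingers move at their own pace and stop on an object; "grip_force" is the grip in N (left out, the last holds). Time passes only in rows, so rows that do not move let the fingers close. It gives the time, the measured TCP pose, the force, the opening and the grip force at its end, in the units of the state.
- ctrl.get_state(): the state, without advancing time (a new reading comes with each control period).
- ctrl.read_camera(name): name is "scene" or "top" or "wrist"; returns a dict with "image" (420x560x3 uint8, red, green, blue), "fx", "fy", "cx", "cy" (pixels), "R" (3x3) and "t" (3): a world point X has camera coordinates R X + t. Camera axes: x right, y down, z forward; pixel columns grow to the right and rows downward; lengths in m; the calibration is good to about 2 mm. A picture is of the moment at which its call begins. There is no depth.
- ctrl.sign_off(): hands the job in; it is judged then, once.
The state is a dict: "time": time; "qpos": joint angles; "dq": joint speeds; "joint_efforts": joint torques, N m; "eef_pos": TCP position; "tcp_rot": TCP orientation; "contact_force": force on the tool from outside, world axes, zero at the start; "wrist_torque": the same for the moment, N m; "opening": opening from 0.0 (shut) to 1.0 (fully open); "finger_force": force on a finger pad.
Only numpy, scipy, OpenCV 4.12 (cv2) and the standard library are available. Lean on these libraries where they do the work, as an engineer would, in place of code of your own. Each camera call takes 0.05 s, during which the arm holds its last target. There are 200 camera calls.

## Working session

There is one attempt and no reset: what is moved stays moved. The work goes in short steps, Python scripts to look and compute and a tool call to move; the robot and the scene stay as the last step left them, time stands still between calls to the robot, and variables do not carry over. Pictures are saved under pics/ and viewed, at most 14 in all, crops included, and the job is handed in when it is done.

Besides the shell and the picture viewer there is one more tool, called after "Request:" as name(argument=value, ...), one argument or row to a line, values as JSON. drive_tool: Moves the arm, as the interface text tells. Its arguments: {"type":"object","properties":{"moves":{"type":"array","items":{"type":"array"}},"grip_force":{"type":"number"}},"required":["moves"]}

```bash
mkdir -p pics
cat > h.py <<'E'
import numpy as np, cv2
from plant import ctrl
from scipy.spatial.transform import Rotation as Ro
def snap(cam,name,crop=None,scale=1):
    c=ctrl.read_camera(cam); im=c["image"][:,:,::-1].copy()
    np.savez('pics/'+name+'.npz',**{k:c[k] for k in("fx","fy","cx","cy","R","t")})
    cv2.imwrite('pics/'+name+'_full.png',im)
    if crop: im=im[crop[1]:crop[3],crop[0]:crop[2]]
    im=cv2.resize(im,None,fx=scale,fy=scale,interpolation=cv2.INTER_CUBIC) if scale!=1 else im
    cv2.imwrite('pics/'+name+'.png',im); return c
def px2w(name,u,v,z):
    c=np.load('pics/'+name+'.npz')
    d=c['R'].T@np.array([(u-c['cx'])/c['fx'],(v-c['cy'])/c['fy'],1]); o=-c['R'].T@c['t']
    return o+d*(z-o[2])/d[2]
def w2px(name,X):
    c=np.load('pics/'+name+'.npz'); p=c['R']@np.array(X)+c['t']
    return c['fx']*p[0]/p[2]+c['cx'],c['fy']*p[1]/p[2]+c['cy']
E
python3 - <<'E'
from h import *
np.set_printoptions(precision=4,suppress=True)
a=snap('scene','s0'); b=snap('top','t0',scale=1.4)
for c in(a,b): print(c['fx'],-c['R'].T@c['t'],c['R'])
s=ctrl.get_state(); print(s)
E
```

```text
420.23159546090153 [ 1.2217 -0.1043  0.882 ] [[ 0.1648  0.9863  0.0074]
 [ 0.7767 -0.1252 -0.6173]
 [-0.6079  0.1075 -0.7867]]
533.8269806535657 [ 0.3534 -0.0109  1.1175] [[ 0.025  -0.9997 -0.0009]
 [-0.9719 -0.0241 -0.2342]
 [ 0.2341  0.0067 -0.9722]]
{'time': 0.1, 'qpos': array([ 1.165 ,  0.2871,  1.578 ,  0.    ,  1.2786, -0.15  ]), 'dq': array([ 0.0002, -0.002 , -0.0031, -0.0007, -0.0021,  0.0001]), 'joint_efforts': array([  0.0011, -40.7297, -29.3699,  -0.0001,   0.0033,  -0.    ]), 'eef_pos': array([0.1705, 0.6525, 0.2471]), 'tcp_rot': array([ 0.1276,  0.9918, -0.001 , -0.0003]), 'contact_force': array([ 0.3258, -0.0607, -0.5056]), 'wrist_torque': array([-0.0244,  0.0314, -0.0473]), 'finger_force': 0.0, 'opening': 1.0028100727389906}
```

View pics/t0.png

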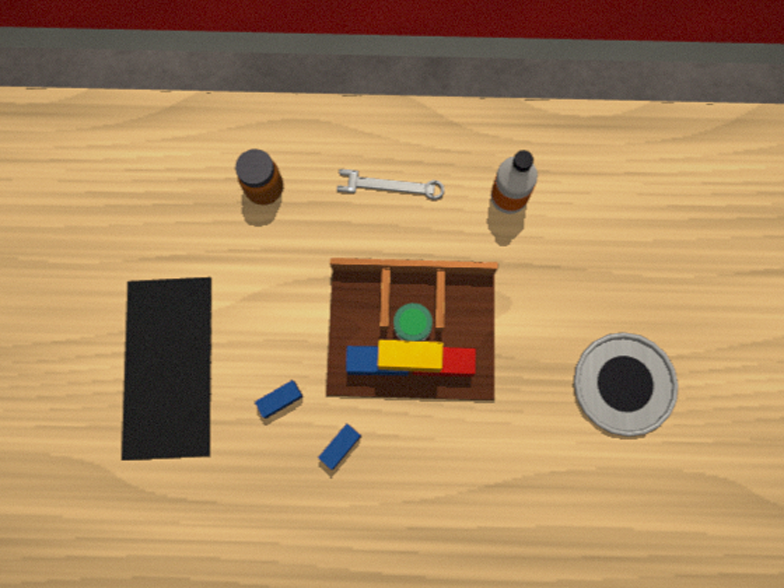

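View pics/s0.png

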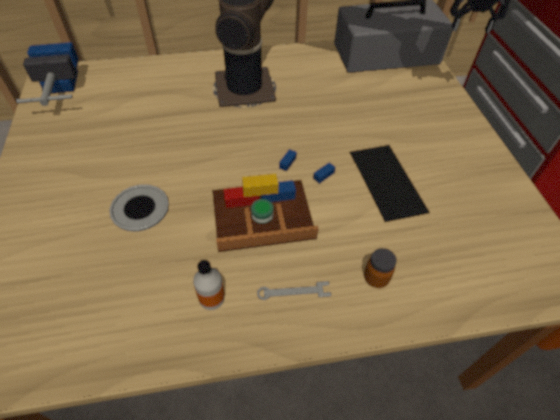

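The top view (1.4x) shows three blue things. The wall block at (362,360) is the large one under yellow. The other two, at (279,399) and (340,447), are small loose decoys. I choose the wall block and check it in a close crop.

Run:
```python
from h import *
np.set_printoptions(precision=4,suppress=True)
im=cv2.imread('pics/t0_full.png')
cv2.imwrite('pics/c0.png',cv2.resize(im[180:295,225:365],None,fx=5,fy=5,interpolation=cv2.INTER_CUBIC))
f=lambda u,v,z:px2w('t0',u/1.4,v/1.4,z)
for n,u,v,z in [('trayFL',327,396,.008),('trayFR',494,401,.008),('backL',331,260,.048),('backR',498,264,.048),
 ('mat',128,281,.004),('mat',211,278,.004),('mat',210,456,.004),('mat',122,459,.004),('dish',625.5,384,.006),('tin',412,322,.04),('small1',279,395,.02),('small2',340,444,.02)]: print(n,f(u,v,z))
```

```text
trayFL [0.4535 0.103  0.008 ]
trayFR [ 0.4523 -0.1433  0.008 ]
backL [0.6506 0.1027 0.048 ]
backR [ 0.6506 -0.1452  0.048 ]
mat [0.6217 0.4176 0.004 ]
mat [0.6296 0.2905 0.004 ]
mat [0.363  0.2693 0.004 ]
mat [0.3556 0.3968 0.004 ]
dish [ 0.4824 -0.3386  0.006 ]
tin [ 0.5615 -0.0197  0.04  ]
small1 [0.4521 0.1719 0.02  ]
small2 [0.3843 0.0798 0.02  ]
```

View pics/c0.png

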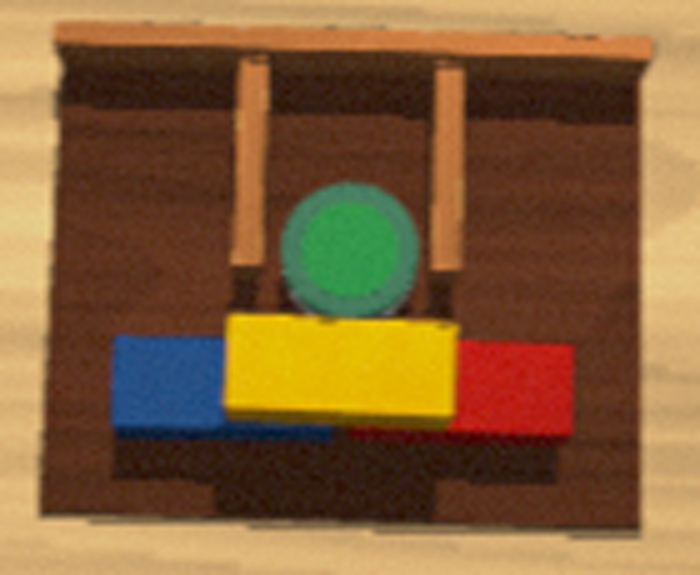

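The crop shows the wall's blue block (113–335, 337–437) full size under yellow, with red on the right. The tin is behind between the cheeks, and the decoys are clearly smaller.

Run:
```python
from h import *
np.set_printoptions(precision=4,suppress=True)
f=lambda u,v,z:px2w('t0',u/5+225-.4,v/5+180-.4,z)
for n,u,v,z in [('Y',228,314,.084),('Y',459,322,.084),('Y',455,416,.084),('Y',226,409,.084),('B',113,337,.046),('B',113,428,.046),('R',573,344,.046),('R',573,435,.046),('tin',350,248,.04),('cheekL end',248,264,.038),('cheekR end',447,269,.038)]: print(n,f(u,v,z))
```

```text
Y [0.5271 0.0273 0.084 ]
Y [ 0.5262 -0.0632  0.084 ]
Y [ 0.4893 -0.0621  0.084 ]
Y [0.4898 0.0269 0.084 ]
B [0.5229 0.075  0.046 ]
B [0.486  0.0734 0.046 ]
R [ 0.5247 -0.1114  0.046 ]
R [ 0.4878 -0.1115  0.046 ]
tin [ 0.5632 -0.0203  0.04  ]
cheekL end [0.5558 0.0215 0.038 ]
cheekR end [ 0.5558 -0.0603  0.038 ]
```

Request:
drive_tool(
  moves=[
    [[0, 0, 0.1643], [0, 0, 0], 0.06],
    [[0, 0, 0.1643], [0, 0, 0], 0.06],
    [[0, 0, 0.1643], [0, 0, 0], 0.06],
    [[0, 0, 0.1643], [0, 0, 0], 0.06],
  ],
  grip_force=30,
)

```text
time: 0.6
eef_pos: [0.1706, 0.6527, 0.2475]
tcp_rot: [0.443, 0.896, -0.001, 0.0]
contact_force: [0.4, 0.1, -0.1]
opening: 0.7
finger_force: 0.0
```

Request:
drive_tool(
  moves=[
    [[0, 0, 0.1643], [0, 0, 0], 0.06],
    [[0, 0, 0.1643], [0, 0, 0], 0.06],
    [[0, 0, 0.1643], [0, 0, 0], 0.06],
    [[0, 0, 0.1643], [0, 0, 0], 0.06],
  ],
)

```text
time: 1.1
eef_pos: [0.1706, 0.6527, 0.2475]
tcp_rot: [0.709, 0.705, -0.001, 0.0]
contact_force: [0.6, 0.4, -0.6]
opening: 0.7
finger_force: 0.0
```

Request:
drive_tool(
  moves=[
    [[0, 0, 0], [-0.0415, 0.0415, 0], 0.06],
    [[0, 0, 0], [-0.0415, 0.0415, 0], 0.06],
    [[0, 0, 0], [-0.0415, 0.0415, 0], 0.06],
    [[0, 0, 0], [-0.0415, 0.0415, 0], 0.06],
    [[0, 0, 0], [-0.0415, 0.0415, 0], 0.06],
  ],
)

```text
time: 1.72
eef_pos: [0.3792, 0.444, 0.2478]
tcp_rot: [0.707, 0.707, -0.0, -0.0]
contact_force: [0.6, 1.0, -0.5]
opening: 0.701
finger_force: 0.0
```

Request:
drive_tool(
  moves=[
    [[0, 0, 0], [-0.0415, 0.0415, 0], 0.06],
    [[0, 0, 0], [-0.0415, 0.0415, 0], 0.06],
    [[0, 0, 0], [-0.054, 0.007, 0], 0.06],
    [[0, 0, 0], [-0.054, 0.007, 0], 0.06],
    [[0, 0, 0], [-0.054, 0.007, 0], 0.06],
  ],
)

```text
time: 2.35
eef_pos: [0.4823, 0.1989, 0.2478]
tcp_rot: [0.707, 0.707, -0.0, -0.0]
contact_force: [-0.6, -0.2, -0.0]
opening: 0.704
finger_force: 0.0
```

Request:
drive_tool(
  moves=[
    [[0, 0, 0], [-0.054, 0.007, 0], 0.06],
    [[0, 0, 0], [-0.054, 0.007, 0], 0.06],
    [[0, 0, 0], [-0.054, 0.007, 0.01], 0.06],
    [[0, 0, 0], [-0.054, 0.007, 0.02], 0.06],
    [[0, 0, 0], [0, 0, 0], 0.06],
  ],
)

```text
time: 2.98
eef_pos: [0.5096, -0.0181, 0.2161]
tcp_rot: [0.709, 0.705, -0.001, -0.002]
contact_force: [-0.2, 0.6, -0.0]
opening: 0.701
finger_force: 0.0
```

Run:
```python
from h import *
snap('wrist','w1',scale=1.4); s=ctrl.get_state(); print(s['eef_pos'],s['tcp_rot'])
```

```text
[ 0.50992838 -0.01644375  0.21701705] [ 7.08149809e-01  7.06060623e-01 -6.35024681e-04 -1.35660595e-03]
```

View pics/w1.png

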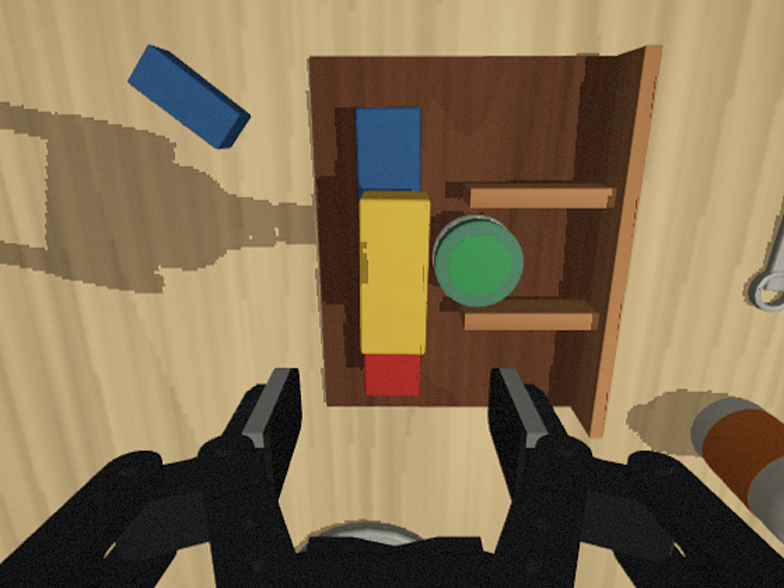

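The wrist view (1.4x) shows yellow's top at (360–429, 200–354), blue's far end at (356–420, 108), red's near end at (365–420, 395), and the tin top at (478,263).

Run:
```python
from h import *
np.set_printoptions(precision=4,suppress=True)
f=lambda u,v,z:px2w('w1',u/1.4,v/1.4,z)
for n,u,v,z in [('Y',360,201,.084),('Y',429,199,.084),('Y',425,354,.084),('Y',361,353,.084),('B',356,109,.046),('B',420,107,.046),('R',365,395,.046),('R',420,395,.046),('tin',478,263,.04),('trayFL',310,57,.008),('trayFR',327,406,.008),('back',660,45,.048),('back',602,437,.048)]: print(n,f(u,v,z))
```

```text
Y [0.491  0.0247 0.084 ]
Y [0.5273 0.0256 0.084 ]
Y [ 0.5266 -0.0641  0.084 ]
Y [ 0.4892 -0.0634  0.084 ]
B [0.4872 0.0715 0.046 ]
B [0.5237 0.0724 0.046 ]
R [ 0.488  -0.1135  0.046 ]
R [ 0.5259 -0.1135  0.046 ]
tin [ 0.5623 -0.0213  0.04  ]
trayFL [0.4564 0.1036 0.008 ]
trayFR [ 0.4551 -0.1456  0.008 ]
back [0.6539 0.1034 0.048 ]
back [ 0.6542 -0.1461  0.048 ]
```

Request:
drive_tool(
  moves=[
    [[0, 0, -0.003], [-0.0026, -0.002, 0.05], 0.06],
    [[0, 0, 0], [0, 0, 0.05], 0.06],
    [[0, 0, 0], [0, 0, 0.03], 0.06],
    [[0, 0, 0], [0, 0, 0.017], 0.06],
    [[0, 0, 0], [0, 0, 0], 0.06],
  ],
  grip_force=40,
)

```text
time: 3.65
eef_pos: [0.5082, -0.0169, 0.0708]
tcp_rot: [0.705, 0.709, -0.0, -0.001]
contact_force: [-0.1, 0.3, 0.3]
opening: 0.703
finger_force: 0.0
```

Request:
drive_tool(
  moves=[
    [[0, 0, 0], [0, 0, 0], 0.03],
    [[0, 0, 0], [0, 0, 0], 0.025],
    [[0, 0, 0], [0, 0, 0], 0.025],
    [[0, 0, 0], [0, 0, 0], 0.025],
  ],
)

```text
time: 4.15
eef_pos: [0.5102, -0.0181, 0.0733]
tcp_rot: [0.706, 0.708, 0.001, 0.001]
contact_force: [0.1, 1.7, 6.6]
opening: 0.437
finger_force: 41.9
```

Request:
drive_tool(
  moves=[
    [[0, 0, 0], [0, 0, -0.01], 0.025],
    [[0, 0, 0], [0, 0, -0.03], 0.025],
    [[0, 0, 0], [0, 0, -0.04], 0.025],
    [[0, 0, 0], [0, 0, 0], 0.025],
  ],
)

```text
time: 4.65
eef_pos: [0.5108, -0.0184, 0.1551]
tcp_rot: [0.706, 0.708, 0.002, 0.003]
contact_force: [0.8, -0.3, -0.6]
opening: 0.439
finger_force: 41.1
```

Run:
```python
from h import *
snap('wrist','w2'); s=ctrl.get_state(); print(s['eef_pos'],s['tcp_rot'],s['contact_force'])
snap('top','t2',crop=(200,160,400,310),scale=3)
a=cv2.imread('pics/w2.png');b=cv2.resize(cv2.imread('pics/t2.png'),(560,420));
cv2.imwrite('pics/m2.png',cv2.resize(np.vstack([a,b]),(400,600)))
```

```text
[ 0.50933066 -0.01812626  0.15287474] [0.70585307 0.70835644 0.00078458 0.00140854] [ 0.08225752  0.2923137  -1.49569709]
```

View pics/m2.png

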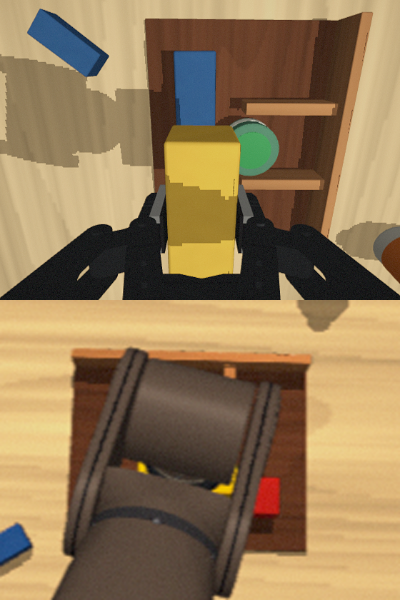

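Yellow is held level in the jaws and lifted clear. The tin and the bottom course are undisturbed. Next I carry yellow to the far end of the mat.

Request:
drive_tool(
  moves=[
    [[0, 0, 0], [0.0526, 0.0093, 0], 0.025],
    [[0, 0, 0], [0.0526, 0.0093, 0], 0.025],
    [[0, 0, 0], [0.0526, 0.0093, 0], 0.025],
    [[0, 0, 0], [0.0526, 0.0093, 0], 0.025],
    [[0, 0, 0], [0.0526, 0.0093, 0], 0.025],
  ],
)

```text
time: 5.38
eef_pos: [0.5529, 0.2466, 0.1487]
tcp_rot: [0.706, 0.708, -0.002, -0.001]
contact_force: [0.8, -0.7, -0.9]
opening: 0.437
finger_force: 41.0
```

Request:
drive_tool(
  moves=[
    [[0, 0, 0], [0.0526, 0.0093, 0], 0.025],
    [[0, 0, 0], [0.0526, 0.0093, 0.03], 0.025],
    [[0, 0, 0], [0, 0, 0.05], 0.025],
    [[0, 0, 0], [0, 0, 0.02], 0.025],
    [[0, 0, 0], [0, 0, 0], 0.025],
  ],
)

```text
time: 6.0
eef_pos: [0.5703, 0.3491, 0.0479]
tcp_rot: [0.706, 0.708, -0.003, -0.001]
contact_force: [0.3, -0.6, -0.2]
opening: 0.433
finger_force: 41.0
```

Request:
drive_tool(
  moves=[
    [[0, 0, 0], [0, 0, 0.01], 0.025],
    [[0, 0, 0], [0, 0, 0.006], 0.025],
    [[0, 0, 0], [0, 0, 0], 0.025],
  ],
)

```text
time: 6.38
eef_pos: [0.5726, 0.3503, 0.0358]
tcp_rot: [0.706, 0.708, 0.0, 0.0]
contact_force: [-0.1, 0.9, -0.6]
opening: 0.44
finger_force: 41.0
```

Request:
drive_tool(
  moves=[
    [[0, 0, 0], [0, 0, 0.002], 0.025],
    [[0, 0, 0], [0, 0, 0.002], 0.025],
    [[0, 0, 0], [0, 0, 0], 0.025],
  ],
)

```text
time: 6.75
eef_pos: [0.5725, 0.3506, 0.0314]
tcp_rot: [0.706, 0.708, 0.0, 0.0]
contact_force: [0.3, -0.1, 0.2]
opening: 0.433
finger_force: 41.0
```

Request:
drive_tool(
  moves=[
    [[0, 0, 0], [0, 0, 0.0015], 0.025],
    [[0, 0, 0], [0, 0, 0], 0.025],
    [[0, 0, 0], [0, 0, 0], 0.06],
    [[0, 0, 0], [0, 0, 0], 0.06],
    [[0, 0, 0], [0, 0, 0], 0.06],
  ],
)

```text
time: 7.38
eef_pos: [0.5724, 0.3505, 0.0296]
tcp_rot: [0.706, 0.708, -0.0, -0.0]
contact_force: [0.3, -0.6, 0.1]
opening: 0.707
finger_force: 0.0
```

Request:
drive_tool(
  moves=[
    [[0, 0, 0], [0, 0, -0.03], 0.06],
    [[0, 0, 0], [0, 0, -0.06], 0.06],
    [[0, 0, 0], [-0.01, -0.003, -0.03], 0.06],
    [[0, 0, 0], [-0.05, -0.01, 0], 0.06],
    [[0, 0, 0], [-0.055, -0.01, 0], 0.06],
  ],
)

```text
time: 8.0
eef_pos: [0.5499, 0.2349, 0.1506]
tcp_rot: [0.705, 0.709, 0.001, 0.001]
contact_force: [0.7, -0.3, -0.3]
opening: 0.706
finger_force: 0.0
```

Request:
drive_tool(
  moves=[
    [[0, 0, 0], [-0.055, -0.01, 0], 0.06],
    [[0, 0, 0], [-0.055, -0.012, 0], 0.06],
    [[0, 0, 0], [-0.055, -0.012, 0], 0.055],
    [[0, 0, 0], [-0.04, -0.01, 0], 0.055],
    [[0, 0, 0], [0, 0, 0], 0.055],
  ],
)

```text
time: 8.62
eef_pos: [0.5061, 0.0281, 0.1498]
tcp_rot: [0.707, 0.707, -0.0, 0.0]
contact_force: [0.1, 0.0, 0.2]
opening: 0.641
finger_force: 0.0
```

Run:
```python
from h import *
snap('wrist','w3',scale=1.4); s=ctrl.get_state(); print(s['eef_pos'],s['tcp_rot'],s['contact_force'])
```

```text
[0.50646079 0.0293253  0.14990597] [7.06805699e-01 7.07407699e-01 2.24046769e-04 3.75084443e-05] [-0.53274681  0.11173292 -0.21183486]
```

View pics/w3.png

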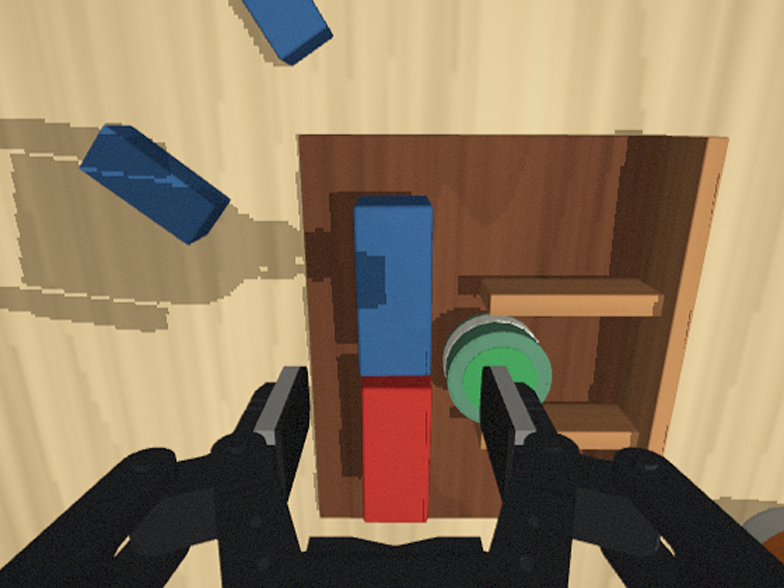

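The wrist view (1.4x) shows blue's top at (355–433, 205–376) and red's at (363–431, 388–521). Both are aligned with a small joint gap, and the tin is upright at (498,365).

Run:
```python
from h import *
np.set_printoptions(precision=4,suppress=True)
f=lambda u,v,z:px2w('w3',u/1.4,v/1.4,z)
for n,u,v,z in [('B',355,205,.046),('B',433,206,.046),('B',429,376,.046),('B',357,376,.046),('R',363,388,.046),('R',431,387,.046),('R',428,521,.046),('R',364,521,.046)]: print(n,f(u,v,z))
```

```text
B [0.4875 0.0728 0.046 ]
B [0.5242 0.0723 0.046 ]
B [ 0.5243 -0.0171  0.046 ]
B [ 0.4863 -0.0171  0.046 ]
R [ 0.4893 -0.0243  0.046 ]
R [ 0.5255 -0.0237  0.046 ]
R [ 0.5258 -0.1126  0.046 ]
R [ 0.4881 -0.1126  0.046 ]
```

Request:
drive_tool(
  moves=[
    [[0, 0, 0], [-0.001, -0.0005, 0.04], 0.05],
    [[0, 0, 0], [0, 0, 0.04], 0.05],
    [[0, 0, 0], [0, 0, 0.026], 0.05],
    [[0, 0, 0], [0, 0, 0.01], 0.05],
    [[0, 0, 0], [0, 0, 0], 0.05],
  ],
)

```text
time: 9.3
eef_pos: [0.5061, 0.03, 0.0336]
tcp_rot: [0.705, 0.709, -0.0, -0.0]
contact_force: [-1.0, 0.2, 1.1]
opening: 0.584
finger_force: 0.0
```

Request:
drive_tool(
  moves=[
    [[0, 0, 0], [0, 0, 0], 0.03],
    [[0, 0, 0], [0, 0, 0], 0.025],
    [[0, 0, 0], [0, 0, 0], 0.025],
    [[0, 0, 0], [0, 0, 0], 0.025],
  ],
)

```text
time: 9.8
eef_pos: [0.5072, 0.0293, 0.0351]
tcp_rot: [0.706, 0.708, 0.001, 0.001]
contact_force: [0.3, 0.2, 5.7]
opening: 0.436
finger_force: 42.1
```

Request:
drive_tool(
  moves=[
    [[0, 0, 0], [0, 0, -0.04], 0.025],
    [[0, 0, 0], [0, 0, -0.05], 0.025],
    [[0, 0, 0], [0.0525, -0.002, 0], 0.025],
    [[0, 0, 0], [0.0525, -0.002, 0], 0.025],
    [[0, 0, 0], [0.0525, -0.002, 0], 0.025],
  ],
)

```text
time: 10.42
eef_pos: [0.4989, 0.1879, 0.1236]
tcp_rot: [0.706, 0.708, -0.0, 0.0]
contact_force: [1.2, -0.1, -0.3]
opening: 0.436
finger_force: 41.4
```

Request:
drive_tool(
  moves=[
    [[0, 0, 0], [0.0525, -0.002, 0], 0.025],
    [[0, 0, 0], [0.0525, -0.002, 0], 0.025],
    [[0, 0, 0], [0.0525, -0.002, 0.03], 0.025],
    [[0, 0, 0], [0, 0, 0.05], 0.025],
    [[0, 0, 0], [0, 0, 0], 0.025],
  ],
)

```text
time: 11.05
eef_pos: [0.4884, 0.3427, 0.0384]
tcp_rot: [0.705, 0.709, -0.006, -0.002]
contact_force: [-0.3, 0.2, -1.4]
opening: 0.437
finger_force: 41.3
```

Request:
drive_tool(
  moves=[
    [[0, 0, 0], [0, 0, 0.006], 0.025],
    [[0, 0, 0], [0, 0, 0.005], 0.025],
    [[0, 0, 0], [0, 0, 0.0015], 0.025],
    [[0, 0, 0], [0, 0, 0], 0.025],
    [[0, 0, 0], [0, 0, 0], 0.025],
  ],
)

```text
time: 11.68
eef_pos: [0.4933, 0.3443, 0.0319]
tcp_rot: [0.706, 0.708, 0.0, 0.0]
contact_force: [0.8, 1.0, -1.3]
opening: 0.433
finger_force: 41.3
```

Request:
drive_tool(
  moves=[
    [[0, 0, 0], [0, 0, 0.0015], 0.025],
    [[0, 0, 0], [0, 0, 0], 0.025],
    [[0, 0, 0], [0, 0, 0], 0.06],
    [[0, 0, 0], [0, 0, 0], 0.06],
    [[0, 0, 0], [0, 0, 0], 0.06],
  ],
)

```text
time: 12.3
eef_pos: [0.4928, 0.3442, 0.0296]
tcp_rot: [0.706, 0.708, -0.0, -0.0]
contact_force: [-0.1, 0.1, 0.1]
opening: 0.704
finger_force: 0.0
```

Request:
drive_tool(
  moves=[
    [[0, 0, 0], [0, 0, -0.03], 0.06],
    [[0, 0, 0], [0, 0, -0.05], 0.06],
    [[0, 0, 0], [-0.059, 0.002, -0.01], 0.06],
    [[0, 0, 0], [-0.059, 0.002, 0], 0.06],
    [[0, 0, 0], [-0.059, 0.002, 0], 0.055],
  ],
)

```text
time: 12.92
eef_pos: [0.4996, 0.1659, 0.1202]
tcp_rot: [0.705, 0.709, 0.0, 0.0]
contact_force: [0.3, -0.7, -0.4]
opening: 0.642
finger_force: 0.0
```

Request:
drive_tool(
  moves=[
    [[0, 0, 0], [-0.059, 0.002, 0], 0.05],
    [[0, 0, 0], [-0.059, 0.002, 0], 0.05],
    [[0, 0, 0], [-0.059, 0.002, 0], 0.05],
    [[0, 0, 0], [-0.058, 0.0015, 0], 0.05],
    [[0, 0, 0], [0, 0, 0], 0.05],
  ],
)

```text
time: 13.55
eef_pos: [0.5083, -0.0712, 0.1202]
tcp_rot: [0.708, 0.706, 0.0, 0.001]
contact_force: [1.5, 0.3, 0.5]
opening: 0.583
finger_force: 0.0
```

Request:
drive_tool(
  moves=[
    [[0, 0, 0], [0, 0, 0], 0.05],
  ],
)

```text
time: 13.68
eef_pos: [0.5077, -0.0674, 0.1196]
tcp_rot: [0.706, 0.708, 0.0, -0.0]
contact_force: [0.6, 0.6, 0.5]
opening: 0.585
finger_force: 0.0
```

Request:
drive_tool(
  moves=[
    [[0, 0, 0], [0, -0.0005, 0.04], 0.05],
    [[0, 0, 0], [0, 0, 0.035], 0.05],
    [[0, 0, 0], [0, 0, 0.0105], 0.05],
    [[0, 0, 0], [0, 0, 0], 0.05],
    [[0, 0, 0], [0, 0, 0], 0.05],
  ],
)

```text
time: 14.3
eef_pos: [0.5087, -0.0675, 0.0358]
tcp_rot: [0.706, 0.709, 0.001, 0.001]
contact_force: [-1.0, -0.3, 1.5]
opening: 0.585
finger_force: 0.0
```

Request:
drive_tool(
  moves=[
    [[0, 0, 0], [0, 0, 0], 0.03],
    [[0, 0, 0], [0, 0, 0], 0.025],
    [[0, 0, 0], [0, 0, 0], 0.025],
    [[0, 0, 0], [0, 0, 0], 0.025],
  ],
)

```text
time: 14.8
eef_pos: [0.5089, -0.068, 0.0361]
tcp_rot: [0.706, 0.708, 0.001, 0.001]
contact_force: [0.0, 1.4, 7.4]
opening: 0.437
finger_force: 42.7
```

Request:
drive_tool(
  moves=[
    [[0, 0, 0], [0, 0, -0.04], 0.025],
    [[0, 0, 0], [0, 0, -0.05], 0.025],
    [[0, 0, 0], [0.058, -0.013, 0], 0.025],
    [[0, 0, 0], [0.058, -0.013, 0], 0.025],
    [[0, 0, 0], [0.058, -0.013, 0], 0.025],
  ],
)

```text
time: 15.42
eef_pos: [0.467, 0.1075, 0.1244]
tcp_rot: [0.706, 0.708, 0.0, 0.0]
contact_force: [0.3, 0.7, -0.8]
opening: 0.439
finger_force: 42.0
```

Request:
drive_tool(
  moves=[
    [[0, 0, 0], [0.058, -0.013, 0], 0.025],
    [[0, 0, 0], [0.058, -0.013, 0], 0.025],
    [[0, 0, 0], [0.058, -0.013, 0], 0.025],
    [[0, 0, 0], [0.058, -0.013, 0.03], 0.025],
    [[0, 0, 0], [0, 0, 0.05], 0.025],
  ],
)

```text
time: 16.05
eef_pos: [0.4166, 0.3387, 0.0476]
tcp_rot: [0.704, 0.71, 0.004, 0.001]
contact_force: [0.5, -0.3, -0.6]
opening: 0.435
finger_force: 41.9
```

Request:
drive_tool(
  moves=[
    [[0, 0, 0], [0, 0, 0.005], 0.025],
    [[0, 0, 0], [0, 0, 0.005], 0.025],
    [[0, 0, 0], [0, 0, 0.002], 0.025],
    [[0, 0, 0], [0, 0, 0], 0.025],
    [[0, 0, 0], [0, 0, 0], 0.025],
  ],
)

```text
time: 16.68
eef_pos: [0.4166, 0.3345, 0.0353]
tcp_rot: [0.706, 0.708, 0.001, 0.0]
contact_force: [0.9, 0.0, -0.2]
opening: 0.437
finger_force: 41.8
```

Request:
drive_tool(
  moves=[
    [[0, 0, 0], [0, 0, 0.002], 0.025],
    [[0, 0, 0], [0, 0, 0.001], 0.025],
    [[0, 0, 0], [0, 0, 0], 0.025],
    [[0, 0, 0], [0, 0, 0], 0.025],
  ],
)

```text
time: 17.18
eef_pos: [0.4161, 0.3345, 0.0321]
tcp_rot: [0.706, 0.708, -0.0, 0.0]
contact_force: [-1.1, -2.2, 5.0]
opening: 0.438
finger_force: 42.5
```

Request:
drive_tool(
  moves=[
    [[0, 0, 0], [0, 0, 0], 0.06],
    [[0, 0, 0], [0, 0, 0], 0.06],
    [[0, 0, 0], [0, 0, 0], 0.06],
    [[0, 0, 0], [0, 0, -0.03], 0.06],
    [[0, 0, 0], [0, 0, -0.05], 0.06],
  ],
)

```text
time: 17.8
eef_pos: [0.4142, 0.3335, 0.1097]
tcp_rot: [0.706, 0.708, -0.003, -0.001]
contact_force: [0.7, 0.3, 0.3]
opening: 0.7
finger_force: 0.0
```

Request:
drive_tool(
  moves=[
    [[0, 0, 0], [-0.051, 0.021, -0.02], 0.08],
    [[0, 0, 0], [-0.051, 0.021, 0], 0.08],
    [[0, 0, 0], [-0.051, 0.021, 0], 0.08],
    [[0, 0, 0], [-0.051, 0.021, 0], 0.08],
    [[0, 0, 0], [-0.051, 0.021, 0], 0.08],
  ],
)

```text
time: 18.42
eef_pos: [0.5222, 0.0781, 0.1312]
tcp_rot: [0.706, 0.708, 0.0, 0.0]
contact_force: [-0.6, 1.0, 0.6]
opening: 0.935
finger_force: 0.0
```

Request:
drive_tool(
  moves=[
    [[0, 0, 0], [-0.051, 0.021, 0], 0.08],
    [[0, 0, 0], [-0.05, 0.02, 0], 0.08],
    [[0, 0, 0], [0, 0, 0], 0.08],
    [[0, 0, 0], [0, 0, 0], 0.08],
  ],
)

```text
time: 18.92
eef_pos: [0.5625, -0.0207, 0.1307]
tcp_rot: [0.706, 0.708, -0.0, -0.001]
contact_force: [-0.1, 0.8, 0.1]
opening: 0.938
finger_force: 0.0
```

Run:
```python
from h import *
snap('wrist','w4'); s=ctrl.get_state(); print(s['eef_pos'],s['tcp_rot'],s['contact_force'])
snap('top','t4',crop=(60,170,340,380),scale=2)
a=cv2.imread('pics/w4.png');b=cv2.imread('pics/t4.png')
cv2.imwrite('pics/m4.png',np.vstack([cv2.resize(a,(400,300)),cv2.resize(b,(400,300))]))
```

```text
[ 0.56233717 -0.02008609  0.13064851] [ 7.05594906e-01  7.08615065e-01 -2.50525696e-04 -6.74203580e-04] [0.40345324 0.9236093  0.16391276]
```

View pics/m4.png

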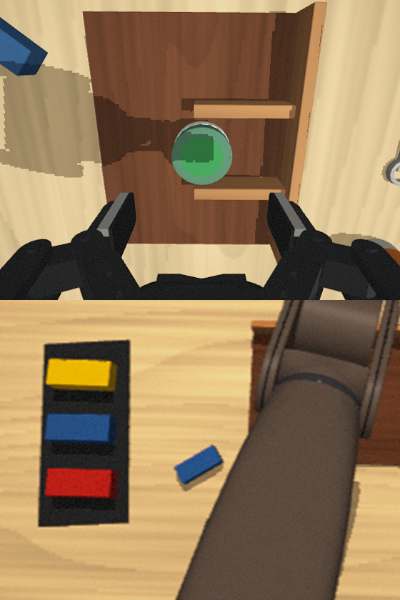

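All three blocks lie on the mat, upright and apart (wrist/top montage). The tin is upright at (202,153), centred between the jaws.

Request:
drive_tool(
  moves=[
    [[0, 0, 0], [-0.0005, 0, 0.045], 0.08],
    [[0, 0, 0], [0, 0, 0.04], 0.08],
    [[0, 0, 0], [0, 0, 0.0145], 0.08],
    [[0, 0, 0], [0, 0, 0], 0.08],
    [[0, 0, 0], [0, 0, 0], 0.08],
  ],
  grip_force=30,
)

```text
time: 19.65
eef_pos: [0.5644, -0.0214, 0.0335]
tcp_rot: [0.706, 0.709, 0.001, 0.001]
contact_force: [0.7, 0.1, 1.0]
opening: 0.936
finger_force: 0.0
```

Request:
drive_tool(
  moves=[
    [[0, 0, 0], [0, 0, 0], 0.065],
    [[0, 0, 0], [0, 0, 0], 0.055],
    [[0, 0, 0], [0, 0, 0], 0.045],
    [[0, 0, 0], [0, 0, 0], 0.045],
  ],
)

```text
time: 20.15
eef_pos: [0.564, -0.0217, 0.0335]
tcp_rot: [0.706, 0.708, 0.001, 0.001]
contact_force: [-1.0, 0.8, 5.8]
opening: 0.644
finger_force: 30.6
```

Request:
drive_tool(
  moves=[
    [[0, 0, 0], [0, 0, -0.015], 0.045],
    [[0, 0, 0], [0, 0, -0.035], 0.045],
    [[0, 0, 0], [0, 0, -0.04], 0.045],
    [[0, 0, 0], [-0.03, -0.008, 0], 0.045],
    [[0, 0, 0], [-0.05, -0.0125, 0], 0.045],
  ],
)

```text
time: 20.78
eef_pos: [0.5432, -0.1015, 0.1233]
tcp_rot: [0.705, 0.709, 0.001, 0.001]
contact_force: [0.0, -0.0, -1.1]
opening: 0.644
finger_force: 32.4
```

Request:
drive_tool(
  moves=[
    [[0, 0, 0], [-0.05, -0.0125, 0], 0.045],
    [[0, 0, 0], [-0.05, -0.0125, 0], 0.045],
    [[0, 0, 0], [-0.05, -0.0125, 0], 0.045],
    [[0, 0, 0], [-0.03, -0.009, 0], 0.045],
    [[0, 0, 0], [0, 0, 0], 0.045],
  ],
)

```text
time: 21.4
eef_pos: [0.4963, -0.2839, 0.1223]
tcp_rot: [0.707, 0.707, -0.0, 0.0]
contact_force: [0.4, 0.6, -1.5]
opening: 0.647
finger_force: 32.4
```

Run:
```python
from h import *
snap('wrist','w5'); s=ctrl.get_state(); print(s['eef_pos'],s['tcp_rot'],s['contact_force'])
snap('top','t5',crop=(350,180,560,340),scale=2)
a=cv2.imread('pics/w5.png');b=cv2.imread('pics/t5.png')
cv2.imwrite('pics/m5.png',np.vstack([cv2.resize(a,(400,300)),cv2.resize(b,(394,300)) if 0 else cv2.resize(b,(400,300))]))
```

```text
[ 0.49661619 -0.28246195  0.12206782] [7.06616777e-01 7.07596422e-01 1.76254249e-04 4.83276805e-05] [-0.43233975 -0.10687893 -1.31718032]
```

View pics/m5.png

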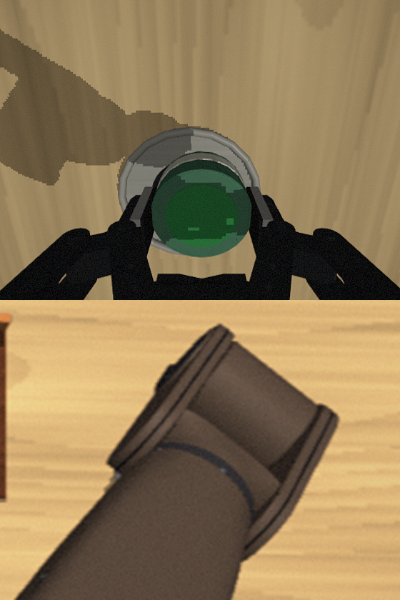

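The wrist view shows the tin level in the jaws, with the dish ahead (rim from u=119 to 260). I am about 55 mm short in y.

Run:
```python
from h import *
np.set_printoptions(precision=4,suppress=True)
f=lambda u,v,z:px2w('w5',u*1.4,v*1.4,z)
for p in [(119,180),(260,180),(188,127)]: print(f(*p,.013))
im=cv2.imread('pics/t0_full.png')[230:320,400:500]; m=(im.max(2)<60).astype(np.uint8)
n,l,st,c=cv2.connectedComponentsWithStats(m); i=1+np.argmax(st[1:,4]); print(st[i],c[i], px2w('t0',c[i][0]+400,c[i][1]+230,.006))
```

```text
[ 0.4107 -0.3184  0.013 ]
[ 0.5576 -0.3184  0.013 ]
[ 0.4835 -0.2618  0.013 ]
[  27   25   39   39 1194] [46.3141 43.8233] [ 0.4833 -0.3376  0.006 ]
```

Request:
drive_tool(
  moves=[
    [[0, 0, 0], [-0.028, -0.007, 0], 0.045],
    [[0, 0, 0], [-0.0285, -0.007, 0], 0.045],
    [[0, 0, 0], [0, 0, 0], 0.045],
    [[0, 0, 0], [0, 0, 0], 0.045],
  ],
)

```text
time: 22.0
eef_pos: [0.4835, -0.3368, 0.1215]
tcp_rot: [0.705, 0.709, 0.0, -0.0]
contact_force: [0.0, 0.8, -1.0]
opening: 0.637
finger_force: 32.4
```

Request:
drive_tool(
  moves=[
    [[0, 0, 0], [0, 0, 0.04], 0.045],
    [[0, 0, 0], [0, 0, 0.035], 0.045],
    [[0, 0, 0], [0, 0, 0.01], 0.045],
    [[0, 0, 0], [0, 0, 0], 0.045],
    [[0, 0, 0], [0, 0, 0], 0.045],
  ],
)

```text
time: 22.62
eef_pos: [0.4844, -0.3389, 0.0385]
tcp_rot: [0.706, 0.709, 0.0, 0.002]
contact_force: [0.0, -0.1, -0.9]
opening: 0.643
finger_force: 32.4
```

Request:
drive_tool(
  moves=[
    [[0, 0, 0], [0, 0, 0.002], 0.045],
    [[0, 0, 0], [0, 0, 0], 0.045],
    [[0, 0, 0], [0, 0, 0], 0.045],
  ],
)

```text
time: 23.0
eef_pos: [0.4833, -0.3385, 0.035]
tcp_rot: [0.706, 0.708, -0.0, 0.0]
contact_force: [0.5, -0.0, -1.8]
opening: 0.64
finger_force: 32.4
```

Request:
drive_tool(
  moves=[
    [[0, 0, 0], [0, 0, 0.002], 0.045],
    [[0, 0, 0], [0, 0, 0.001], 0.045],
    [[0, 0, 0], [0, 0, 0], 0.045],
    [[0, 0, 0], [0, 0, 0], 0.045],
  ],
)

```text
time: 23.5
eef_pos: [0.4832, -0.3383, 0.0316]
tcp_rot: [0.706, 0.708, -0.0, -0.0]
contact_force: [0.5, -0.2, -0.9]
opening: 0.647
finger_force: 32.4
```

Request:
drive_tool(
  moves=[
    [[0, 0, 0], [0, 0, 0.001], 0.045],
    [[0, 0, 0], [0, 0, 0.0005], 0.045],
    [[0, 0, 0], [0, 0, 0], 0.045],
    [[0, 0, 0], [0, 0, 0], 0.045],
  ],
)

```text
time: 24.0
eef_pos: [0.4832, -0.3384, 0.0315]
tcp_rot: [0.706, 0.708, -0.0, -0.0]
contact_force: [-3.6, 2.5, 7.6]
opening: 0.646
finger_force: 33.1
```

Request:
drive_tool(
  moves=[
    [[0, 0, 0], [0, 0, 0], 0.08],
    [[0, 0, 0], [0, 0, 0], 0.08],
    [[0, 0, 0], [0, 0, 0], 0.08],
    [[0, 0, 0], [0, 0, -0.02], 0.08],
    [[0, 0, 0], [0, 0, -0.05], 0.08],
  ],
)

```text
time: 24.62
eef_pos: [0.4818, -0.337, 0.0991]
tcp_rot: [0.706, 0.708, 0.0, -0.003]
contact_force: [-0.4, -0.4, 0.8]
opening: 0.933
finger_force: 0.0
```

Request:
drive_tool(
  moves=[
    [[0, 0, 0], [0, 0, -0.03], 0.06],
    [[0, 0, 0], [0.056, 0, 0], 0.06],
    [[0, 0, 0], [0.056, 0, 0], 0.06],
    [[0, 0, 0], [0.056, 0, 0], 0.06],
    [[0, 0, 0], [0.056, 0, 0], 0.06],
  ],
)

```text
time: 25.25
eef_pos: [0.4827, -0.1129, 0.1319]
tcp_rot: [0.706, 0.708, 0.001, 0.001]
contact_force: [1.1, -0.5, -0.1]
opening: 0.7
finger_force: 0.0
```

Run:
```python
from h import *
np.set_printoptions(precision=4,suppress=True)
snap('top','t6',crop=(60,170,500,340),scale=1.8); print(ctrl.get_state()['eef_pos'])
im=cv2.imread('pics/t6_full.png')[230:320,400:500]; h=cv2.cvtColor(im,cv2.COLOR_BGR2HSV)
m=((h[...,0]>45)&(h[...,0]<85)&(h[...,1]>120)).astype(np.uint8)
n,l,st,c=cv2.connectedComponentsWithStats(m); i=1+np.argmax(st[1:,4]); print(st[i],px2w('t6',c[i][0]+400,c[i][1]+230,.038))
```

```text
[ 0.4815 -0.1072  0.131 ]
[ 40  32  22  21 347] [ 0.4831 -0.337   0.038 ]
```

View pics/t6.png

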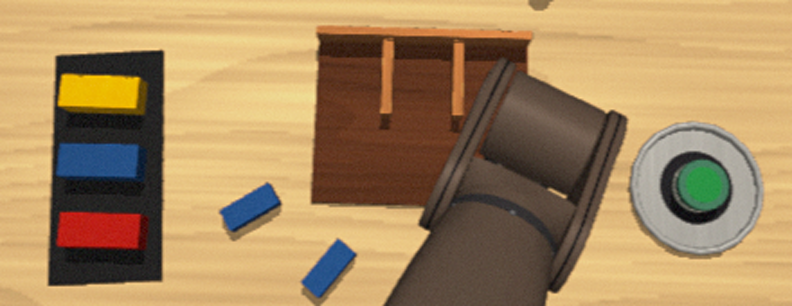

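The tin stands upright in the dish at (702,186), measured 1 mm from the middle, with all three blocks on the mat. Now I fetch red.

Request:
drive_tool(
  moves=[
    [[0, 0, 0], [0.056, -0.0083, 0], 0.06],
    [[0, 0, 0], [0.056, -0.0083, 0], 0.06],
    [[0, 0, 0], [0.056, -0.0083, 0], 0.06],
    [[0, 0, 0], [0.056, -0.0083, 0], 0.06],
    [[0, 0, 0], [0.056, -0.0083, 0], 0.06],
  ],
  grip_force=40,
)

```text
time: 25.92
eef_pos: [0.44, 0.1673, 0.1319]
tcp_rot: [0.706, 0.708, 0.001, 0.001]
contact_force: [1.3, 0.8, -0.0]
opening: 0.702
finger_force: 0.0
```

Request:
drive_tool(
  moves=[
    [[0, 0, 0], [0.056, -0.0083, 0], 0.06],
    [[0, 0, 0], [0.056, -0.0083, 0], 0.06],
    [[0, 0, 0], [0.056, -0.0083, 0], 0.06],
    [[0, 0, 0], [0, 0, 0], 0.06],
    [[0, 0, 0], [0, 0, 0], 0.06],
  ],
)

```text
time: 26.55
eef_pos: [0.4145, 0.3334, 0.1309]
tcp_rot: [0.706, 0.709, 0.0, 0.0]
contact_force: [1.0, -0.2, 0.5]
opening: 0.699
finger_force: 0.0
```

Request:
drive_tool(
  moves=[
    [[0, 0, 0], [0, 0, 0], 0.06],
  ],
)

```text
time: 26.68
eef_pos: [0.4148, 0.3323, 0.1305]
tcp_rot: [0.706, 0.708, 0.0, 0.0]
contact_force: [0.2, 0.0, 0.4]
opening: 0.705
finger_force: 0.0
```

Request:
drive_tool(
  moves=[
    [[0, 0, 0], [0.002, 0.0015, 0.045], 0.06],
    [[0, 0, 0], [0, 0, 0.04], 0.06],
    [[0, 0, 0], [0, 0, 0.013], 0.06],
    [[0, 0, 0], [0, 0, 0], 0.06],
    [[0, 0, 0], [0, 0, 0], 0.06],
  ],
)

```text
time: 27.3
eef_pos: [0.4173, 0.3359, 0.034]
tcp_rot: [0.706, 0.708, 0.002, 0.0]
contact_force: [0.2, 0.0, 0.2]
opening: 0.701
finger_force: 0.0
```

Request:
drive_tool(
  moves=[
    [[0, 0, 0], [0, 0, 0], 0.03],
    [[0, 0, 0], [0, 0, 0], 0.025],
    [[0, 0, 0], [0, 0, 0], 0.025],
    [[0, 0, 0], [0, 0, 0], 0.025],
    [[0, 0, 0], [0, 0, 0], 0.025],
  ],
)

```text
time: 27.92
eef_pos: [0.4172, 0.3362, 0.0339]
tcp_rot: [0.706, 0.708, 0.001, 0.0]
contact_force: [0.0, -1.1, 6.2]
opening: 0.435
finger_force: 42.7
```

Request:
drive_tool(
  moves=[
    [[0, 0, 0], [0, 0, -0.04], 0.025],
    [[0, 0, 0], [0, 0, -0.05], 0.025],
    [[0, 0, 0], [-0.0575, 0.0129, 0], 0.025],
    [[0, 0, 0], [-0.0575, 0.0129, 0], 0.025],
    [[0, 0, 0], [-0.0575, 0.0129, 0], 0.025],
  ],
)

```text
time: 28.55
eef_pos: [0.4549, 0.1617, 0.1222]
tcp_rot: [0.705, 0.709, 0.0, 0.0]
contact_force: [1.7, 0.3, -1.5]
opening: 0.435
finger_force: 42.0
```

Request:
drive_tool(
  moves=[
    [[0, 0, 0], [-0.0575, 0.0129, 0], 0.025],
    [[0, 0, 0], [-0.0575, 0.0129, 0], 0.025],
    [[0, 0, 0], [-0.0575, 0.0129, 0], 0.025],
    [[0, 0, 0], [-0.0575, 0.0129, 0.02], 0.025],
    [[0, 0, 0], [0, 0, 0.03], 0.025],
  ],
)

```text
time: 29.18
eef_pos: [0.5097, -0.0709, 0.0731]
tcp_rot: [0.708, 0.706, 0.001, 0.002]
contact_force: [-0.1, 0.5, -0.4]
opening: 0.435
finger_force: 42.0
```

Request:
drive_tool(
  moves=[
    [[0, 0, 0], [0, 0, 0.02], 0.025],
    [[0, 0, 0], [0, 0, 0], 0.025],
    [[0, 0, 0], [0, 0, 0], 0.025],
    [[0, 0, 0], [0, 0, 0], 0.025],
  ],
)

```text
time: 29.68
eef_pos: [0.5085, -0.0667, 0.0534]
tcp_rot: [0.706, 0.709, 0.001, 0.001]
contact_force: [-0.2, 0.3, -0.7]
opening: 0.435
finger_force: 42.0
```

Request:
drive_tool(
  moves=[
    [[0, 0, 0], [0, -0.001, 0.008], 0.025],
    [[0, 0, 0], [0, 0, 0.005], 0.025],
    [[0, 0, 0], [0, 0, 0.0015], 0.025],
    [[0, 0, 0], [0, 0, 0], 0.025],
    [[0, 0, 0], [0, 0, 0], 0.025],
  ],
)

```text
time: 30.3
eef_pos: [0.5063, -0.0666, 0.0379]
tcp_rot: [0.706, 0.708, -0.0, -0.001]
contact_force: [-3.0, 0.3, 6.0]
opening: 0.439
finger_force: 42.7
```

Request:
drive_tool(
  moves=[
    [[0, 0, 0], [0, 0, 0.001], 0.025],
    [[0, 0, 0], [0, 0, 0], 0.025],
    [[0, 0, 0], [0, 0, 0], 0.025],
  ],
)

```text
time: 30.68
eef_pos: [0.5064, -0.0666, 0.0379]
tcp_rot: [0.706, 0.708, -0.001, -0.001]
contact_force: [-6.6, 1.7, 11.6]
opening: 0.439
finger_force: 43.4
```

Request:
drive_tool(
  moves=[
    [[0, 0, 0], [0, 0, -0.001], 0.025],
    [[0, 0, 0], [0, 0, 0], 0.05],
    [[0, 0, 0], [0, 0, 0], 0.05],
    [[0, 0, 0], [0, 0, 0], 0.05],
    [[0, 0, 0], [0, 0, -0.02], 0.05],
  ],
)

```text
time: 31.3
eef_pos: [0.5052, -0.0663, 0.0561]
tcp_rot: [0.706, 0.708, -0.001, -0.002]
contact_force: [-0.8, 0.1, -0.2]
opening: 0.586
finger_force: 0.0
```

Request:
drive_tool(
  moves=[
    [[0, 0, 0], [0, 0, -0.04], 0.05],
    [[0, 0, 0], [0, 0, -0.03], 0.06],
    [[0, 0, 0], [0.0587, -0.002, 0], 0.06],
    [[0, 0, 0], [0.0587, -0.002, 0], 0.06],
    [[0, 0, 0], [0.0587, -0.002, 0], 0.06],
  ],
)

```text
time: 31.92
eef_pos: [0.5, 0.1108, 0.1279]
tcp_rot: [0.706, 0.708, 0.0, 0.0]
contact_force: [0.9, 0.2, -0.0]
opening: 0.702
finger_force: 0.0
```

Request:
drive_tool(
  moves=[
    [[0, 0, 0], [0.0587, -0.002, 0], 0.06],
    [[0, 0, 0], [0.0587, -0.002, 0], 0.06],
    [[0, 0, 0], [0.0587, -0.002, 0], 0.06],
    [[0, 0, 0], [0.0587, -0.002, 0], 0.06],
    [[0, 0, 0], [0, 0, 0], 0.06],
  ],
)

```text
time: 32.55
eef_pos: [0.4904, 0.3477, 0.1276]
tcp_rot: [0.704, 0.71, 0.0, -0.0]
contact_force: [-0.2, -0.5, 0.7]
opening: 0.703
finger_force: 0.0
```

Request:
drive_tool(
  moves=[
    [[0, 0, 0], [0, 0, 0], 0.06],
    [[0, 0, 0], [0, 0, 0], 0.06],
  ],
)

```text
time: 32.8
eef_pos: [0.4912, 0.3429, 0.1274]
tcp_rot: [0.706, 0.708, -0.0, -0.0]
contact_force: [-0.7, 0.0, -0.6]
opening: 0.705
finger_force: 0.0
```

Request:
drive_tool(
  moves=[
    [[0, 0, 0], [0.0013, 0.0018, 0.045], 0.06],
    [[0, 0, 0], [0, 0, 0.04], 0.06],
    [[0, 0, 0], [0, 0, 0.011], 0.06],
    [[0, 0, 0], [0, 0, 0], 0.06],
    [[0, 0, 0], [0, 0, 0], 0.06],
  ],
)

```text
time: 33.42
eef_pos: [0.4945, 0.3458, 0.0338]
tcp_rot: [0.706, 0.708, 0.002, 0.001]
contact_force: [0.5, -1.1, 0.0]
opening: 0.705
finger_force: 0.0
```

Request:
drive_tool(
  moves=[
    [[0, 0, 0], [0, 0, 0], 0.03],
    [[0, 0, 0], [0, 0, 0], 0.025],
    [[0, 0, 0], [0, 0, 0], 0.025],
    [[0, 0, 0], [0, 0, 0], 0.025],
    [[0, 0, 0], [0, 0, 0], 0.025],
  ],
)

```text
time: 34.05
eef_pos: [0.4942, 0.3461, 0.0336]
tcp_rot: [0.706, 0.708, 0.001, 0.001]
contact_force: [0.1, -0.7, 5.6]
opening: 0.436
finger_force: 43.1
```

Request:
drive_tool(
  moves=[
    [[0, 0, 0], [0, 0, -0.04], 0.025],
    [[0, 0, 0], [0, 0, -0.05], 0.025],
    [[0, 0, 0], [-0.0525, 0.0021, 0], 0.025],
    [[0, 0, 0], [-0.0525, 0.0021, 0], 0.025],
    [[0, 0, 0], [-0.0525, 0.0021, 0], 0.025],
  ],
)

```text
time: 34.67
eef_pos: [0.4992, 0.1866, 0.1215]
tcp_rot: [0.705, 0.709, -0.0, -0.0]
contact_force: [1.1, -0.5, 0.0]
opening: 0.435
finger_force: 42.4
```

Request:
drive_tool(
  moves=[
    [[0, 0, 0], [-0.0525, 0.0021, 0], 0.025],
    [[0, 0, 0], [-0.0525, 0.0021, 0], 0.025],
    [[0, 0, 0], [-0.0525, 0.0021, 0], 0.025],
    [[0, 0, 0], [0, 0, 0.02], 0.025],
    [[0, 0, 0], [0, 0, 0.03], 0.025],
  ],
)

```text
time: 35.3
eef_pos: [0.5074, 0.0294, 0.072]
tcp_rot: [0.707, 0.708, 0.001, 0.001]
contact_force: [-0.5, -0.6, -0.6]
opening: 0.436
finger_force: 42.4
```

Request:
drive_tool(
  moves=[
    [[0, 0, 0], [0, 0, 0.02], 0.025],
    [[0, 0, 0], [0, 0, 0], 0.025],
    [[0, 0, 0], [0, 0, 0], 0.025],
    [[0, 0, 0], [0, 0, 0], 0.025],
  ],
)

```text
time: 35.8
eef_pos: [0.5076, 0.0305, 0.0529]
tcp_rot: [0.706, 0.708, 0.001, 0.001]
contact_force: [-0.0, 0.2, -1.3]
opening: 0.438
finger_force: 42.4
```

Request:
drive_tool(
  moves=[
    [[0, 0, 0], [0.0005, 0, 0.008], 0.025],
    [[0, 0, 0], [0, 0, 0.005], 0.025],
    [[0, 0, 0], [0, 0, 0.001], 0.025],
    [[0, 0, 0], [0, 0, 0], 0.025],
    [[0, 0, 0], [0, 0, 0], 0.025],
  ],
)

```text
time: 36.42
eef_pos: [0.5066, 0.031, 0.0376]
tcp_rot: [0.706, 0.708, 0.0, -0.0]
contact_force: [-1.5, -0.2, 0.8]
opening: 0.436
finger_force: 42.4
```

Request:
drive_tool(
  moves=[
    [[0, 0, 0], [0, 0, 0.001], 0.025],
    [[0, 0, 0], [0, 0, 0], 0.025],
    [[0, 0, 0], [0, 0, 0], 0.025],
  ],
)

```text
time: 36.8
eef_pos: [0.5067, 0.031, 0.0376]
tcp_rot: [0.706, 0.708, -0.0, -0.0]
contact_force: [-3.5, 0.4, 7.9]
opening: 0.435
finger_force: 43.1
```

Request:
drive_tool(
  moves=[
    [[0, 0, 0], [0, 0, -0.0005], 0.025],
    [[0, 0, 0], [0, 0, 0], 0.05],
    [[0, 0, 0], [0, 0, 0], 0.05],
    [[0, 0, 0], [0, 0, 0], 0.05],
    [[0, 0, 0], [0, 0, -0.02], 0.05],
  ],
)

```text
time: 37.42
eef_pos: [0.5051, 0.0311, 0.0557]
tcp_rot: [0.706, 0.708, -0.001, -0.002]
contact_force: [0.6, 0.2, 0.4]
opening: 0.583
finger_force: 0.0
```

Request:
drive_tool(
  moves=[
    [[0, 0, 0], [0, 0, -0.04], 0.05],
    [[0, 0, 0], [0, 0, -0.04], 0.06],
    [[0, 0, 0], [0.0533, 0.011, 0], 0.06],
    [[0, 0, 0], [0.0533, 0.011, 0], 0.06],
    [[0, 0, 0], [0.0533, 0.011, 0], 0.06],
  ],
)

```text
time: 38.05
eef_pos: [0.5395, 0.1924, 0.1374]
tcp_rot: [0.706, 0.708, 0.0, 0.0]
contact_force: [0.3, -1.5, -0.2]
opening: 0.704
finger_force: 0.0
```

Request:
drive_tool(
  moves=[
    [[0, 0, 0], [0.0533, 0.011, 0], 0.06],
    [[0, 0, 0], [0.0533, 0.011, 0], 0.06],
    [[0, 0, 0], [0.0533, 0.011, 0], 0.06],
    [[0, 0, 0], [0, 0, 0], 0.06],
    [[0, 0, 0], [0, 0, 0], 0.06],
  ],
)

```text
time: 38.67
eef_pos: [0.5711, 0.3507, 0.1364]
tcp_rot: [0.706, 0.709, -0.001, -0.0]
contact_force: [-1.0, 0.3, -0.6]
opening: 0.701
finger_force: 0.0
```

Request:
drive_tool(
  moves=[
    [[0, 0, 0], [0, 0, 0], 0.06],
    [[0, 0, 0], [0, 0, 0], 0.06],
  ],
)

```text
time: 38.92
eef_pos: [0.5716, 0.3498, 0.1373]
tcp_rot: [0.706, 0.708, -0.0, 0.0]
contact_force: [0.0, 0.1, 0.2]
opening: 0.708
finger_force: 0.0
```

Request:
drive_tool(
  moves=[
    [[0, 0, 0], [0, 0, 0.045], 0.06],
    [[0, 0, 0], [0, 0, 0.04], 0.06],
    [[0, 0, 0], [0, 0, 0.018], 0.06],
    [[0, 0, 0], [0, 0, 0], 0.06],
    [[0, 0, 0], [0, 0, 0], 0.06],
  ],
)

```text
time: 39.55
eef_pos: [0.573, 0.3514, 0.0363]
tcp_rot: [0.706, 0.708, 0.002, 0.001]
contact_force: [-0.5, 0.1, 0.5]
opening: 0.703
finger_force: 0.0
```

Request:
drive_tool(
  moves=[
    [[0, 0, 0], [0, 0, 0], 0.03],
    [[0, 0, 0], [0, 0, 0], 0.025],
    [[0, 0, 0], [0, 0, 0], 0.025],
    [[0, 0, 0], [0, 0, 0], 0.025],
    [[0, 0, 0], [0, 0, 0], 0.025],
  ],
)

```text
time: 40.17
eef_pos: [0.573, 0.3517, 0.0365]
tcp_rot: [0.706, 0.708, 0.002, 0.001]
contact_force: [-1.4, 0.4, 6.4]
opening: 0.433
finger_force: 43.4
```

Request:
drive_tool(
  moves=[
    [[0, 0, 0], [0, 0, -0.05], 0.025],
    [[0, 0, 0], [0, 0, -0.05], 0.025],
    [[0, 0, 0], [-0.0527, -0.0093, 0], 0.025],
    [[0, 0, 0], [-0.0527, -0.0093, 0], 0.025],
    [[0, 0, 0], [-0.0527, -0.0093, 0], 0.025],
  ],
)

```text
time: 40.8
eef_pos: [0.5433, 0.1914, 0.1339]
tcp_rot: [0.706, 0.709, -0.0, -0.0]
contact_force: [1.4, -1.0, -0.7]
opening: 0.435
finger_force: 42.6
```

Request:
drive_tool(
  moves=[
    [[0, 0, 0], [-0.0527, -0.0093, 0], 0.025],
    [[0, 0, 0], [-0.0527, -0.0093, 0], 0.025],
    [[0, 0, 0], [-0.0527, -0.0093, 0], 0.025],
    [[0, 0, 0], [-0.0527, -0.0093, 0], 0.025],
    [[0, 0, 0], [0, 0, 0.02], 0.025],
  ],
)

```text
time: 41.42
eef_pos: [0.5085, -0.0215, 0.1155]
tcp_rot: [0.708, 0.707, 0.001, 0.002]
contact_force: [0.6, -0.5, -1.7]
opening: 0.437
finger_force: 42.6
```

Request:
drive_tool(
  moves=[
    [[0, 0, 0], [0, 0, 0.015], 0.025],
    [[0, 0, 0], [0, 0, 0.005], 0.025],
    [[0, 0, 0], [0, 0, 0], 0.025],
    [[0, 0, 0], [0, 0, 0], 0.025],
  ],
)

```text
time: 41.92
eef_pos: [0.5083, -0.0177, 0.0947]
tcp_rot: [0.705, 0.709, 0.0, 0.0]
contact_force: [-0.1, -1.0, -1.6]
opening: 0.437
finger_force: 42.6
```

Run:
```python
from h import *
snap('wrist','w8',scale=1.4); s=ctrl.get_state(); print(s['eef_pos'],s['tcp_rot'],s['contact_force'])
```

```text
[ 0.50834133 -0.01778176  0.09481846] [7.05492610e-01 7.08716980e-01 3.28395693e-04 5.58222800e-04] [ 0.51687151 -0.726196   -0.19675189]
```

View pics/w8.png

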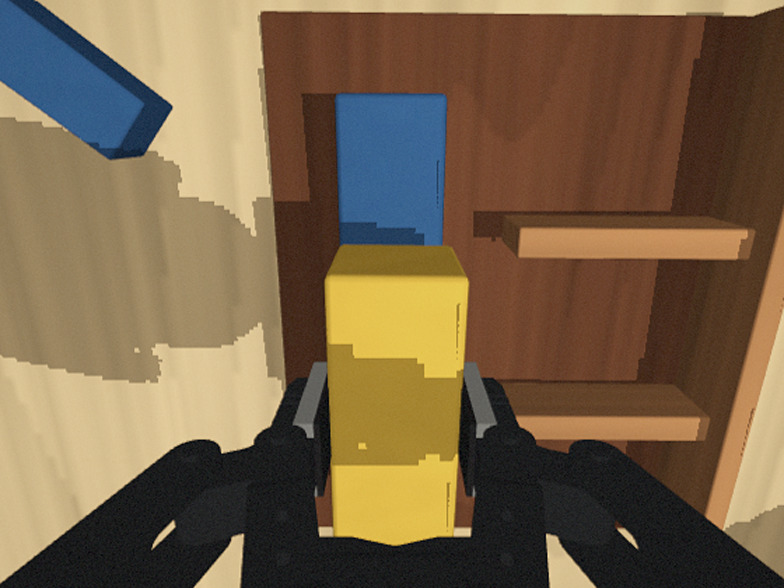

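The wrist view shows yellow (328–468) centred over blue (336–446) and level. I lower it onto the joint.

Request:
drive_tool(
  moves=[
    [[0, 0, 0], [0.0005, 0, 0.008], 0.025],
    [[0, 0, 0], [0, 0, 0.005], 0.025],
    [[0, 0, 0], [0, 0, 0.001], 0.025],
    [[0, 0, 0], [0, 0, 0], 0.025],
    [[0, 0, 0], [0, 0, 0], 0.025],
  ],
)

```text
time: 42.6
eef_pos: [0.5079, -0.0177, 0.0803]
tcp_rot: [0.706, 0.708, 0.0, 0.0]
contact_force: [0.2, 0.6, -1.3]
opening: 0.436
finger_force: 42.6
```

Request:
drive_tool(
  moves=[
    [[0, 0, 0], [0, 0, 0.0015], 0.025],
    [[0, 0, 0], [0, 0, 0], 0.025],
    [[0, 0, 0], [0, 0, 0], 0.025],
  ],
)

```text
time: 42.98
eef_pos: [0.5077, -0.0176, 0.0787]
tcp_rot: [0.706, 0.708, -0.0, -0.0]
contact_force: [0.2, -0.3, -1.5]
opening: 0.436
finger_force: 42.6
```

Request:
drive_tool(
  moves=[
    [[0, 0, 0], [0, 0, 0.001], 0.025],
    [[0, 0, 0], [0, 0, 0], 0.025],
    [[0, 0, 0], [0, 0, 0], 0.025],
  ],
)

```text
time: 43.35
eef_pos: [0.508, -0.0177, 0.0785]
tcp_rot: [0.706, 0.708, -0.0, 0.0]
contact_force: [-2.5, 0.0, 5.4]
opening: 0.436
finger_force: 43.2
```

Contact is made. I release, retreat up and left, and check.

Request:
drive_tool(
  moves=[
    [[0, 0, 0], [0, 0, 0], 0.055],
    [[0, 0, 0], [0, 0, 0], 0.055],
    [[0, 0, 0], [0, 0, 0], 0.055],
    [[0, 0, 0], [0, 0, -0.02], 0.055],
    [[0, 0, 0], [0, 0, -0.05], 0.055],
  ],
)

```text
time: 43.98
eef_pos: [0.5055, -0.0172, 0.1455]
tcp_rot: [0.706, 0.708, -0.002, -0.003]
contact_force: [1.6, -0.0, -0.3]
opening: 0.642
finger_force: 0.0
```

Request:
drive_tool(
  moves=[
    [[0, 0, 0], [0, 0, -0.06], 0.055],
    [[0, 0, 0], [0.05, 0, 0], 0.055],
    [[0, 0, 0], [0.06, 0, 0], 0.055],
    [[0, 0, 0], [0.06, 0, 0], 0.055],
    [[0, 0, 0], [0.06, 0, 0], 0.055],
  ],
)

```text
time: 44.6
eef_pos: [0.5067, 0.2142, 0.2077]
tcp_rot: [0.706, 0.708, 0.0, 0.0]
contact_force: [1.9, -0.3, 0.8]
opening: 0.645
finger_force: 0.0
```

Request:
drive_tool(
  moves=[
    [[0, 0, 0], [0.06, 0, 0], 0.055],
    [[0, 0, 0], [0.05, 0, 0], 0.055],
    [[0, 0, 0], [0, 0, 0], 0.055],
    [[0, 0, 0], [0, 0, 0], 0.055],
    [[0, 0, 0], [0, 0, 0], 0.055],
  ],
)

```text
time: 45.22
eef_pos: [0.5067, 0.3212, 0.2075]
tcp_rot: [0.706, 0.708, -0.0, 0.0]
contact_force: [0.3, 0.3, 0.2]
opening: 0.644
finger_force: 0.0
```

Run:
```python
from h import *
snap('top','t9'); a=cv2.imread('pics/t9_full.png'); b=cv2.imread('pics/t0_full.png')
cr=lambda i:cv2.resize(i[180:300,225:500],None,fx=2.5,fy=2.5,interpolation=cv2.INTER_CUBIC)
cv2.imwrite('pics/m9.png',cv2.resize(np.vstack([cr(b),cr(a)]),None,fx=.98,fy=.98))
```

```text
(no output)
```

View pics/m9.png

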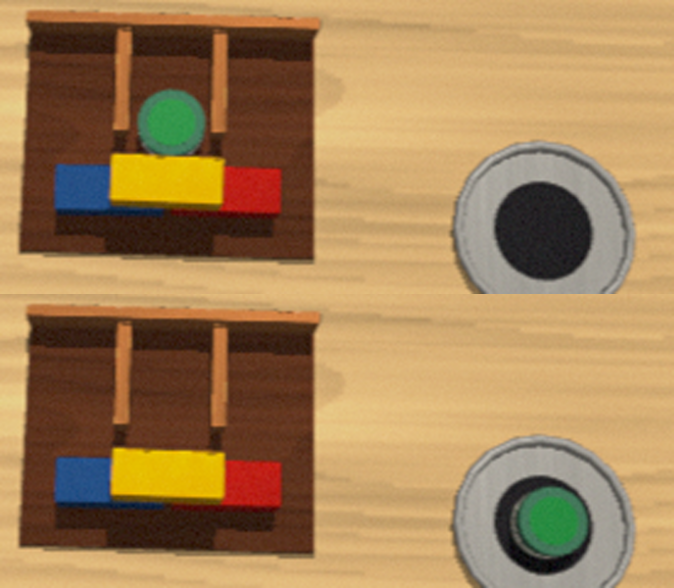

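The start (upper) and the result (lower) show the wall at the same pixels: yellow (111–223), blue from 55, red to 281. The tin stands in the dish's middle at (551,521), with its base on the disc.

```bash
python3 -c "
from plant import ctrl
print(ctrl.sign_off())"
```

```text
the job is handed in; nothing more can be done
None
```

I handed the job in at about 45 s of the 139 s allowed: the last top view shows the tin upright in the dish, about 1 mm from its middle as measured when it was set down, and the wall back at its starting pixels (sign-off gave no verdict).

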